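# Feel along the sprung seal of an under-stair cupboard door

### The job

Check the black sprung seal on the white cupboard door by touch: with the fingertips, stroke lightly along the top of it from the green-dot end, round the bend, to the red-dot end, in one go without lifting off on the way, so that the seal sinks a few millimetres but is never pushed right home. Then take the hand clear so that the seal springs back up. Pick nothing up and leave the other things where they are.

Things in the scene. Friction and masses are not known exactly. Their poses are not given: they have to be found in the camera images.
- door: White cupboard door lying flat on the bench, inner face up, fixed, 18 mm thick, five-sided, about 390 mm (its y) by 260 mm (its x). Origin near its middle on its underside; its x points to the edge that carries the seal. The seal near that edge runs first along the door's +y, then after a bend 30 degrees towards its -x.
- lip: Black rubber-coated seal bar, 14 mm wide, one rigid bent piece 296 mm long in all, its flat top 37 mm above the bench at rest. It sinks straight down as one piece when pressed anywhere; springs lift it again. On both sides, 8 to 14 mm from its centre line, fixed aluminium rails stand on the door, tops 28 mm above the bench. Frame as the door's.
- seal (a joint): How far the seal bar is pressed down, m: 0 at rest, grows as it sinks, hard stop at 0.0085. Springs: it starts to sink at about 1.3 N and then needs about 0.7 N per mm (4 mm at about 4 N).
- m0 (a point): Point on the seal's centre line at the height of its top at rest (37 mm): the start of the stroke, at the green-dot end (green 20 mm dot sticker on the door 30 mm beyond this point; the bar ends 8 mm beyond it).
- m1 (a point): Point on the seal's centre line at the height of its top at rest (37 mm): 40 mm along.
- m2 (a point): Point on the seal's centre line at the height of its top at rest (37 mm): 80 mm along.
- m3 (a point): Point on the seal's centre line at the height of its top at rest (37 mm): the bend, 120 mm along.
- m4 (a point): Point on the seal's centre line at the height of its top at rest (37 mm): 160 mm along, 40 mm past the bend.
- m5 (a point): Point on the seal's centre line at the height of its top at rest (37 mm): 200 mm along.
- m6 (a point): Point on the seal's centre line at the height of its top at rest (37 mm): 240 mm along.
- m7 (a point): Point on the seal's centre line at the height of its top at rest (37 mm): the finish of the stroke, 280 mm along, at the red-dot end (red 20 mm dot sticker 30 mm beyond).
- knob: loose brass knob, 32 mm wide, 28 mm high, standing on the door; origin at its underside. Leave alone.
- hinge: loose steel hinge, about 70 x 44 x 11 mm, lying on the door; origin at its underside. Leave alone.
- screw_cup: loose small blue plastic cup, 56 mm wide, 40 mm high, standing on the door; origin at its underside. Leave alone.
- bumper_block: loose wood block 30 x 45 x 20 mm, on the door; origin at its underside. Leave alone.
- screwdriver: loose screwdriver on the bench, left; origin at its underside. Leave alone.
- glue: loose white glue bottle, 60 mm wide, 170 mm high, on the bench beyond the door; origin at its underside. Leave alone.
- tape_measure: loose yellow tape measure 70 x 36 x 60 mm, on the bench, right; origin at its underside. Leave alone.

How it is judged:
By the outcome, as a careful person would: the job done as asked, in the order asked, and still so for the second after the job is handed in, with the robot touching nothing.
It also fails if it takes over 51 s, if anything falls off the work surface, if the arm or the gripper's body presses on something with over 40 N, if the wrist force passes 120 N, or if a joint passes its speed limit or range.

### The arm

A 6-joint arm with a two-finger parallel gripper is mounted at the origin on the work surface. World frame = base frame: x ahead of the robot, y to its left, z up, the work surface at z = 0. Lengths are in m, angles in rad, forces in N, time in s.
With the tool pointing down it reaches from about 0.35 to 0.775 m from the base axis. Payload 5.5 kg.
Tool frame: the origin (TCP) lies between the finger pads, 19 mm behind the fingertips; this is the grasp point; z points along the fingers, y is the line along which they close (so a half turn about z gives the same grasp; the last joint's range is limited). The gripper opens to 85 mm and grips with 20 to 120 N. Pads are 22 mm wide; open, the fingers measure 114 mm over their backs; the gripper's body (76 mm by 85 mm) begins 54 mm behind the grasp point. The pads swing forward as they close: fully open they stand 13 mm farther back than shut.
Start: joints at [1.042, 0.313, 0.046, 1.304, 0, 1.431], TCP at [0.218, 0.532, 0.25] pointing down, gripper open.
Joint ranges: [-2.76, 2.76], [-0.86, 1.69], [-1.03, 1.26], [-2.2, 2.34], [-1.47, 1.5], [-3.14, 3.14]. Speed limits (rad/s): [2.57, 2.57, 3.14, 3.14, 3.14, 3.14].

### API

Orientations are given as a unit quaternion [w, x, y, z].
In Python, from workcell import telemetry, vision, job gives the robot as it stands.
- The arm moves only by the tool move_arm, never from a script. Its argument "increments" is a list of rows, each an object with "travel": the shift along the tool's x, y, z in mm, a list of three; "twist": the turn about the tool's z in rad; "claw": the opening in per cent of the stroke, from 0 (shut) to 100 (fully open). In form: [{"travel": [tx, ty, tz], "twist": twist, "claw": claw}, ...]. A call has 1 to 12 rows; each row shifts and turns the commanded pose from where the row before left it, along the tool's axes as they then stand; what a row does not reach is not made up. A row lasts 1/10 s, in which the tool goes at most 50 mm and 8.59 degrees, less where a joint would pass 70% of its speed; a pose out of reach is approached as far as the arm can. A call with a gripper value outside its range is refused whole. The fingers move at their own pace and stop on an object; "force" is the grip in N (left out, the last holds). Time passes only in rows, so rows that do not move let the fingers close. It gives the time, the measured TCP pose, the force, the opening and the grip force at its end, in the units of the state.
- telemetry.sense(): the state, without advancing time (a new reading comes with each control period).
- vision.camera(name): name is "side" or "top"; returns a dict with "color" (420x560x3 uint8, red, green, blue), "range_z" (420x560 float32, m along the optical axis (not along the pixel's ray), 0 where there is no reading), "K" (3x3 intrinsics, pixels), "eye" and "rotation" of the camera in the world. Camera axes: x right, y up, looking along -z (the intrinsics and any distortion apply to the point x, -y, -z); pixel columns grow to the right and rows downward; lengths in m; the calibration is good to about 2 mm. A picture is of the moment at which its call begins.
- job.job_done(): hands the job in; it is judged then, once.
The state is a dict: "t": time; "qpos": joint angles; "dq": joint speeds; "joint_efforts": joint torques, N m; "eef_pos": TCP position; "tool_rot": TCP orientation; "ft_force": force on the tool from outside, world axes, zero at the start; "wrist_torque": the same for the moment, N m; "gripper_width": opening from 0.0 (shut) to 1.0 (fully open); "gripper_force": force on a finger pad.
Only numpy, scipy, OpenCV 4.12 (cv2) and the standard library are available. Lean on these libraries where they do the work, as an engineer would, in place of code of your own. Each camera call takes 0.05 s, during which the arm holds its last target. There are 200 camera calls.

## Working session

There is one attempt and no reset: what is moved stays moved. The work goes in short steps, Python scripts to look and compute and a tool call to move; the robot and the scene stay as the last step left them, time stands still between calls to the robot, and variables do not carry over. Pictures are saved under pics/ and viewed, at most 10 in all, crops included, and the job is handed in when it is done.

Besides the shell and the picture viewer there is one more tool, called after ">>>" in YAML: its name, and indented under it one key for each argument. move_arm: Moves the arm, as the interface text tells. Its arguments: {"type":"object","properties":{"increments":{"type":"array","items":{"type":"object","properties":{"travel":{"type":"array","items":{"type":"number"}},"twist":{"type":"number"},"claw":{"type":"number"}}}},"force":{"type":"number"}},"required":["increments"]}

```bash
mkdir -p pics
cat > h.py <<'E'
import numpy as np, cv2
from workcell import telemetry, vision, job
def pts(c):
    K=np.array(c["K"]);d=c["range_z"];v,u=np.mgrid[:d.shape[0],:d.shape[1]]
    p=np.stack([(u-K[0,2])/K[0,0]*d,-(v-K[1,2])/K[1,1]*d,-d],-1)
    return p@np.array(c["rotation"]).T+np.array(c["eye"])
def plane(c,uv,z):
    K=np.array(c["K"]);uv=np.atleast_2d(uv).astype(float)
    r=np.stack([(uv[:,0]-K[0,2])/K[0,0],-(uv[:,1]-K[1,2])/K[1,1],-np.ones(len(uv))],-1)@np.array(c["rotation"]).T
    e=np.array(c["eye"]);return e+r*((z-e[2])/r[:,2])[:,None]
E
python3 - <<'E'
from h import *
print(telemetry.sense())
for n in("top","side"):
    c=vision.camera(n);cv2.imwrite(f"pics/{n}0.png",c["color"][...,::-1]);np.savez(f"{n}0.npz",**c)
    print(n,{k:v for k,v in c.items() if k not in("color","range_z")})
    h=cv2.cvtColor(c["color"],cv2.COLOR_RGB2HSV)
    for nm,m in(("g",cv2.inRange(h,(40,90,60),(85,255,255))),("r",cv2.inRange(h,(0,120,80),(8,255,255))|cv2.inRange(h,(172,120,80),(180,255,255)))):
        k,l,s,ce=cv2.connectedComponentsWithStats(m)
        for i in range(1,k):
            if s[i,4]>25: print(n,nm,ce[i],s[i],plane(c,ce[i],.018))
E
```

```text
{'t': 0.0, 'qpos': array([ 1.04240624e+00,  3.14027899e-01,  4.49739186e-02,  1.30360380e+00,
       -5.92478690e-06,  1.43118370e+00]), 'dq': array([ 4.35505670e-04,  5.30608398e-05,  1.33368307e-03,  1.29563745e-03,
       -6.80733423e-04,  1.88228923e-03]), 'joint_efforts': array([-1.76248395e-03, -4.80630898e+01,  2.98531419e+01,  1.93475210e-02,
       -1.65305073e-04,  3.12825392e-06]), 'eef_pos': array([0.21773031, 0.53166304, 0.24909113]), 'tool_rot': array([-3.02317432e-04,  1.93166728e-01,  9.81165505e-01, -8.80263668e-04]), 'ft_force': array([-0.20381709,  0.45211447, -0.29195112]), 'wrist_torque': array([-0.00024615, -0.03113586,  0.04725883]), 'gripper_force': 0.0, 'gripper_width': 1.0021841857696858}
top {'K': array([[384.35617464,   0.        , 273.97824606],
       [  0.        , 384.35617464, 215.97882482],
       [  0.        ,   0.        ,   1.        ]]), 'eye': array([ 0.45764972, -0.01485259,  1.3679772 ]), 'rotation': array([-0.69993398, -0.02296361,  0.0251553 ,  0.71339492])}Traceback (most recent call last):
  File "<stdin>", line 10, in <module>
  File "h.py", line 9, in plane
    r=np.stack([(uv[:,0]-K[0,2])/K[0,0],-(uv[:,1]-K[1,2])/K[1,1],-np.ones(len(uv))],-1)@np.array(c["rotation"]).T
      ~~~~~~~~~~~~~~~~~~~~~~~~~~~~~~~~~~~~~~~~~~~~~~~~~~~~~~~~~~~~~~~~~~~~~~~~~~~~~~~~~^~~~~~~~~~~~~~~~~~~~~~~~~~
ValueError: matmul: Input operand 1 has a mismatch in its core dimension 0, with gufunc signature (n?,k),(k,m?)->(n?,m?) (size 4 is different from 3)
```

```bash
cat > h.py <<'E'
import numpy as np, cv2
from scipy.spatial.transform import Rotation as R
from workcell import telemetry, vision, job
def rot(q): return R.from_quat(np.array(q)[[1,2,3,0]]).as_matrix()
def pts(c):
    K=np.array(c["K"]);d=c["range_z"];v,u=np.mgrid[:d.shape[0],:d.shape[1]]
    p=np.stack([(u-K[0,2])/K[0,0]*d,-(v-K[1,2])/K[1,1]*d,-d],-1)
    return p@rot(c["rotation"]).T+np.array(c["eye"])
def plane(c,uv,z):
    K=np.array(c["K"]);uv=np.atleast_2d(uv).astype(float)
    r=np.stack([(uv[:,0]-K[0,2])/K[0,0],-(uv[:,1]-K[1,2])/K[1,1],-np.ones(len(uv))],-1)@rot(c["rotation"]).T
    e=np.array(c["eye"]);return e+r*((z-e[2])/r[:,2])[:,None]
E
python3 - <<'E'
from h import *
np.set_printoptions(precision=4,suppress=True)
for n in("top","side"):
    c=vision.camera(n);cv2.imwrite(f"pics/{n}0.png",c["color"][...,::-1]);np.savez(f"{n}0.npz",**c)
    print(n,{k:v for k,v in c.items() if k not in("color","range_z")})
    h=cv2.cvtColor(c["color"],cv2.COLOR_RGB2HSV)
    for nm,m in(("g",cv2.inRange(h,(40,90,60),(85,255,255))),("r",cv2.inRange(h,(0,120,80),(8,255,255))|cv2.inRange(h,(172,120,80),(180,255,255)))):
        k,l,s,ce=cv2.connectedComponentsWithStats(m)
        for i in range(1,k):
            if s[i,4]>15: print(n,nm,ce[i],s[i],plane(c,ce[i],.018),pts(c)[l==i].mean(0))
E
```

```text
top {'K': array([[384.3562,   0.    , 273.9782],
       [  0.    , 384.3562, 215.9788],
       [  0.    ,   0.    ,   1.    ]]), 'eye': array([ 0.4576, -0.0149,  1.368 ]), 'rotation': array([-0.6999, -0.023 ,  0.0252,  0.7134])}
top g [294.05 202.1 ] [292 200   5   5  20] [[ 0.5974 -0.0917  0.018 ]] [ 0.5974 -0.0917  0.018 ]
top r [192.0339 153.7458] [188 150   9   9  59] [[0.7771 0.2673 0.018 ]] [0.737  0.2317 0.1881]
top r [127.2697 241.6742] [125 230   5  28  89] [[0.4692 0.4954 0.018 ]] [0.469  0.4872 0.0396]
top r [205.5 231.5] [204 230   4   4  16] [[0.4996 0.2214 0.018 ]] [0.4996 0.2213 0.0183]
side {'K': array([[386.8253,   0.    , 284.1506],
       [  0.    , 386.8253, 213.4552],
       [  0.    ,   0.    ,   1.    ]]), 'eye': array([0.4502, 0.7263, 0.8359]), 'rotation': array([-0.0805, -0.0228,  0.3826,  0.9201])}
side g [523.2551  31.1877] [518   0  10  58 341] [[-0.5579 -1.837   0.018 ]] [-0.3959 -1.424   0.1487]
side g [548.0224   4.7537] [540   0  17  15 134] [[-0.8614 -2.3987  0.018 ]] [-0.4819 -1.4944  0.2547]
side g [500.1524  59.7524] [496  43  11  30 105] [[-0.3305 -1.3853  0.018 ]] [-0.3243 -1.3675  0.0244]
side g [532.9167  60.5833] [532  53   3  15  24] [[-0.4964 -1.4108  0.018 ]] [-0.4577 -1.3235  0.0515]
side g [275.7895 209.8947] [273 208   6   5  19] [[ 0.5975 -0.0954  0.018 ]] [ 0.5967 -0.0912  0.0221]
side r [183.5673 256.5769] [178 252  12  10 104] [[0.8077 0.1259 0.018 ]] [0.7415 0.237  0.1695]
side r [292.1389 304.3889] [289 302   7   6  36] [[0.4994 0.2192 0.018 ]] [0.4993 0.2207 0.0204]
```

View pics/top0.png

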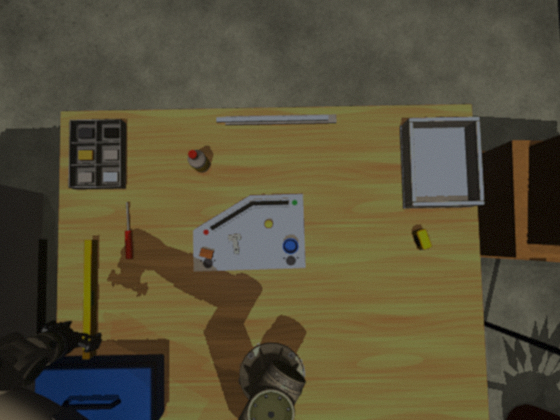

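View pics/side0.png

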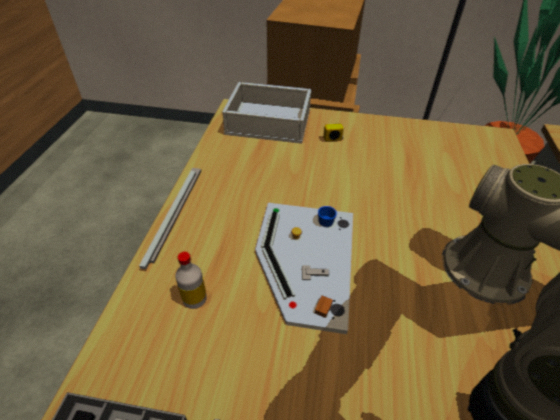

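The top view shows the five-sided door at px (193–305, 195–270), with its black bent bar running from the green dot (294,202) via the bend near (250,203) to the red dot (205,231). The side view shows the same bar from the green dot (276,210) to the red dot (292,304), with nothing tall near the path. The dots are 328 mm apart, which agrees with the given geometry (328.6 mm). Next I'll refine the line using the black bar's pixels.

Run:
```python
from h import *
from scipy.optimize import least_squares
np.set_printoptions(precision=4,suppress=True)
G={"top":[.5974,-.0917],"side":[.5975,-.0954]};Rd={"top":[.4996,.2214],"side":[.4994,.2192]}
def frame(g,r):
    g,r=np.array(g),np.array(r);a=np.arctan2(190*.5,150+190*np.cos(np.pi/6)) # angle of chord from u
    d=(r-g)/np.linalg.norm(r-g);rm=lambda t:np.array([[np.cos(t),-np.sin(t)],[np.sin(t),np.cos(t)]])
    u=rm(-a)@d;v=rm(np.pi/6)@u
    mid=(g+r)/2;b=mid-(.150*u-.190*v)/2*-1 if 0 else mid+( .150*u-.190*v)/2
    return b,u,v
g=np.mean(list(G.values()),0);r=np.mean(list(Rd.values()),0)
b,u,v=frame(g,r);print("dots: bend",b,"u",u,"v",v,"m0",b-.12*u,"m7",b+.16*v)
for n in G:
    c=dict(np.load(f"{n}0.npz"));gray=c["color"].max(-1)
    P=plane(c,np.stack(np.mgrid[:420,:560][::-1],-1).reshape(-1,2),.037)[:,:2]
    for nm,o,d,L in(("s1",b-.12*u,u,.115),("s2",b,v,.16)):
        nn=np.array([d[1],-d[0]]);s=(P-o)@d;t=(P-o)@nn
        k=(s>.008)&(s<L)&(abs(t)<.016)&(gray.ravel()<45)
        f=np.polyfit(s[k],t[k],1);print(n,nm,k.sum(),"lat offset at start/end mm",1e3*np.polyval(f,[0,L]),"std",t[k].std()*1e3)
    w=plane(c,[[0,0]],.037)
    z=pts(c)
    for nm,p in(("m1",b-.08*u),("m5",b+.08*v)):
        q=np.linalg.norm(z[...,:2]-p,axis=-1)<.006;print(n,nm,"z",np.median(z[...,2][q]),q.sum())
```

```text
dots: bend [0.596  0.0565] u [-0.0092  1.    ] v [-0.5079  0.8614] m0 [ 0.5971 -0.0635] m7 [0.5148 0.1944]
top s1 87 lat offset at start/end mm [-0.0027 -2.1516] std 2.974745277242943
top s2 120 lat offset at start/end mm [-0.6269 -1.0487] std 2.7844427211121245
top m1 z 0.036134708428463336 9
top m5 z 0.03853931072785133 9
side s1 99 lat offset at start/end mm [-0.74   -1.3204] std 2.840608488229582
side s2 210 lat offset at start/end mm [1.9947 1.7759] std 3.2496688988459055
side m1 z 0.03898257122449067 11
side m5 z 0.03872565102305259 13
```

>>> move_arm:
  increments:
    - {"travel":[0,0,0],"twist":-0.11,"claw":0}
    - {"travel":[0,0,0],"twist":-0.11,"claw":0}
    - {"travel":[0,0,0],"twist":-0.11,"claw":0}
    - {"travel":[0,0,0],"twist":-0.11,"claw":0}
    - {"travel":[0,0,0],"twist":-0.11,"claw":0}
    - {"travel":[0,0,0],"twist":-0.11,"claw":0}
    - {"travel":[-10,-33,0],"twist":0,"claw":0}
    - {"travel":[-10,-33,0],"twist":0,"claw":0}
    - {"travel":[-10,-33,0],"twist":0,"claw":0}
    - {"travel":[-10,-33,0],"twist":0,"claw":0}
    - {"travel":[-10,-33,0],"twist":0,"claw":0}
    - {"travel":[-10,-33,0],"twist":0,"claw":0}
  force: 20

```text
t: 1.35
eef_pos: [0.3292, 0.3561, 0.2498]
tool_rot: [-0.0, -0.135, 0.991, -0.0]
ft_force: [0.4, 0.4, 0.3]
gripper_width: -0.004
gripper_force: 0.0
```

>>> move_arm:
  increments:
    - {"travel":[-10,-33,0],"twist":0,"claw":0}
    - {"travel":[-10,-33,0],"twist":0,"claw":0}
    - {"travel":[-10,-33,0],"twist":0,"claw":0}
    - {"travel":[-10,-33,0],"twist":0,"claw":0}
    - {"travel":[-10,-33,0],"twist":0,"claw":0}
    - {"travel":[-10,-33,0],"twist":0,"claw":0}
    - {"travel":[-10,-33,10],"twist":0,"claw":0}
    - {"travel":[-10,-33,20],"twist":0,"claw":0}
    - {"travel":[-10,-33,20],"twist":0,"claw":0}
    - {"travel":[-10,-33,20],"twist":0,"claw":0}
    - {"travel":[0,0,10],"twist":0,"claw":0}
    - {"travel":[0,0,0],"twist":0,"claw":0}

```text
t: 2.55
eef_pos: [0.5122, 0.0657, 0.168]
tool_rot: [-0.002, -0.134, 0.991, 0.001]
ft_force: [-0.5, -0.0, -0.1]
gripper_width: 0.001
gripper_force: 0.0
```

```bash
cat > go.py <<'E'
from h import *
import sys
np.set_printoptions(precision=4,suppress=True)
s=telemetry.sense();M=rot(s["tool_rot"]);p=s["eef_pos"]
print("t",s["t"],"p",p,"F",s["ft_force"],"w",s["gripper_width"],"\n",M,"\nq",s["qpos"])
b=np.array([.5955,.0565]);u=np.array([-.0092,1]);v=np.array([-.5079,.8614])
print("along u",u@(p[:2]-b)*1e3,"lat",(p[:2]-b)@[u[1],-u[0]]*1e3,"along v",v@(p[:2]-b)*1e3,"lat",(p[:2]-b)@[v[1],-v[0]]*1e3)
for n,m in(("m0",b-.12*u),("bend",b),("m7",b+.16*v)): print(n,M.T@np.r_[(m-p[:2])*1e3,0])
print("u tool",M.T@np.r_[u,0],"v tool",M.T@np.r_[v,0])
E
python3 go.py
```

```text
t 2.55 p [0.5122 0.0657 0.168 ] F [-0.5156 -0.0444 -0.0932] w 0.001104759117072999 
 [[-0.9639 -0.2661 -0.0045]
 [-0.2661  0.9639  0.0005]
 [ 0.0042  0.0017 -1.    ]] 
q [-0.0281  0.2446 -0.2522  1.0785  0.0004 -0.2975]
along u 9.99741889533762 lat -83.19657339277238 along v 50.250454942901506 lat -67.05014344906685
m0 [ -46.9555 -147.0259   -0.4464]
bend [-77.822  -31.0583  -0.3765]
m7 [-36.1619 123.4199   0.0606]
u tool [-0.2572  0.9664  0.0006] v tool [0.2604 0.9655 0.0027]
```

>>> move_arm:
  increments:
    - {"travel":[-9.4,-29.4,0],"twist":0,"claw":0}
    - {"travel":[-9.4,-29.4,0],"twist":0,"claw":0}
    - {"travel":[-9.4,-29.4,0],"twist":0,"claw":0}
    - {"travel":[-9.4,-29.4,0],"twist":0,"claw":0}
    - {"travel":[-9.4,-29.4,0],"twist":0,"claw":0}
    - {"travel":[0,0,25],"twist":0,"claw":0}
    - {"travel":[0,0,25],"twist":0,"claw":0}
    - {"travel":[0,0,25],"twist":0,"claw":0}
    - {"travel":[0,0,18],"twist":0,"claw":0}
    - {"travel":[0,0,0],"twist":0,"claw":0}
    - {"travel":[0,0,0],"twist":0,"claw":0}
    - {"travel":[0,0,0],"twist":0,"claw":0}

```text
t: 3.75
eef_pos: [0.5993, -0.0623, 0.0788]
tool_rot: [0.001, -0.136, 0.991, -0.0]
ft_force: [0.6, 0.1, 0.5]
gripper_width: -0.003
gripper_force: 0.0
```

```bash
python3 go.py
python3 - <<'E'
from h import *
ims=[]
for n,y,x in(("top",150,190),("side",150,190)):
    c=vision.camera(n);ims.append(cv2.resize(c["color"][y:y+140,x:x+140,::-1],None,fx=2.8,fy=2.8,interpolation=cv2.INTER_CUBIC))
cv2.imwrite("pics/near1.png",np.clip(np.hstack(ims).astype(float)*1.5,0,255).astype("uint8"))
E
```

```text
t 3.75 p [ 0.5993 -0.0623  0.0788] F [0.6452 0.1493 0.4711] w -0.0030732410439455755 
 [[-0.9632 -0.2688  0.0026]
 [-0.2688  0.9632 -0.0005]
 [-0.0024 -0.0012 -1.    ]] 
q [-0.2369  0.4644 -0.1645  0.9392  0.0001 -0.509 ]
along u -118.86812155527134 lat 2.7451745186568615 along v -104.3121225832706 lat -57.048754079785205
m0 [ 2.9475 -0.3893 -0.0066]
bend [-28.2406 115.4921  -0.0695]
m7 [ 12.9913 270.0856  -0.3529]
u tool [-0.2599  0.9657 -0.0005] v tool [ 0.2577  0.9662 -0.0018]
```

View pics/near1.png

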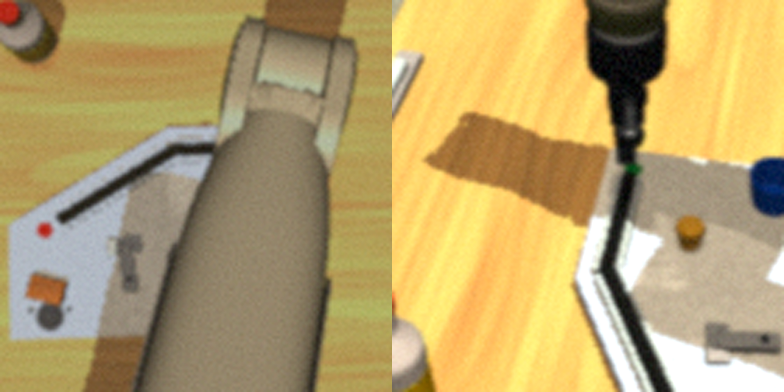

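The left half shows the arm hiding the green end in the top view. The right half shows the shut fingertips just above the green end of the bar (crop px ~(628,160)), aligned with it. Next I'll descend and average the readings to find contact.

>>> move_arm:
  increments:
    - {"travel":[1.5,0,4],"twist":0,"claw":0}
    - {"travel":[0,0,4],"twist":0,"claw":0}
    - {"travel":[0,0,4],"twist":0,"claw":0}
    - {"travel":[0,0,4],"twist":0,"claw":0}
    - {"travel":[0,0,2],"twist":0,"claw":0}
    - {"travel":[0,0,0],"twist":0,"claw":0}
    - {"travel":[0,0,0],"twist":0,"claw":0}

```text
t: 4.55
eef_pos: [0.5968, -0.0632, 0.0589]
tool_rot: [-0.0, -0.135, 0.991, 0.0]
ft_force: [0.5, -0.4, -0.1]
gripper_width: -0.001
gripper_force: 0.0
```

```bash
cat > avg.py <<'E'
from h import *
np.set_printoptions(precision=4,suppress=True)
S=[]
for i in range(8): vision.camera("side");s=telemetry.sense();S.append(np.r_[s["eef_pos"],s["ft_force"]])
S=np.array(S);m=S.mean(0);print("t",s["t"],"mean",m,"std",S.std(0));M=rot(s["tool_rot"]);p=m[:3]
b=np.array([.5955,.0565]);u=np.array([-.0092,1]);v=np.array([-.5079,.8614])
for n,q in(("m0",b-.12*u),("bend",b),("m7",b+.16*v)): print(n,M.T@np.r_[(q-p[:2])*1e3,0])
E
python3 avg.py
```

```text
t 4.95 mean [ 0.5969 -0.0632  0.0591 -0.0056 -0.083   0.012 ] std [0.     0.     0.     0.2601 0.3535 0.3998]
m0 [ 0.4215 -0.2339 -0.0001]
bend [-30.666  115.6746   0.0042]
m7 [ 10.7003 270.2324  -0.0102]
```

>>> move_arm:
  increments:
    - {"travel":[0.4,0,2],"twist":0,"claw":0}
    - {"travel":[0,0,2],"twist":0,"claw":0}
    - {"travel":[0,0,1],"twist":0,"claw":0}
    - {"travel":[0,0,0],"twist":0,"claw":0}
    - {"travel":[0,0,0],"twist":0,"claw":0}

```text
t: 5.45
eef_pos: [0.5965, -0.0633, 0.0542]
tool_rot: [0.0, -0.135, 0.991, -0.0]
ft_force: [-0.6, -0.2, 3.0]
gripper_width: 0.005
gripper_force: 1.2
```

```bash
python3 avg.py
```

```text
t 5.85 mean [ 0.5965 -0.0633  0.0541 -0.3757 -0.0936  2.3759] std [0.     0.     0.     0.3298 0.5813 0.3759]
m0 [-0.0403 -0.226   0.    ]
bend [-31.1262 115.683   -0.004 ]
m7 [ 10.2423 270.2402  -0.029 ]
```

>>> move_arm:
  increments:
    - {"travel":[0,0,1],"twist":0,"claw":0}
    - {"travel":[0,0,1],"twist":0,"claw":0}
    - {"travel":[0,0,0],"twist":0,"claw":0}
    - {"travel":[-1.3,4.82,0],"twist":0,"claw":0}
    - {"travel":[-1.3,4.82,0],"twist":0,"claw":0}
    - {"travel":[-1.3,4.82,0],"twist":0,"claw":0}
    - {"travel":[-1.3,4.82,0],"twist":0,"claw":0}
    - {"travel":[-1.3,4.82,0],"twist":0,"claw":0}
    - {"travel":[-1.3,4.82,0],"twist":0,"claw":0}

```text
t: 6.75
eef_pos: [0.5963, -0.0328, 0.052]
tool_rot: [0.0, -0.135, 0.991, -0.0]
ft_force: [0.6, -2.6, 3.5]
gripper_width: 0.001
gripper_force: 2.0
```

```bash
python3 avg.py
```

```text
t 7.15 mean [ 0.5961 -0.0323  0.0519  0.6386  1.4159  4.0035] std [0.     0.0002 0.     0.7286 1.5665 0.3195]
m0 [  7.9224 -30.1951  -0.0441]
bend [-23.2154  85.6998   0.1254]
m7 [ 18.0837 240.2755   0.3335]
```

>>> move_arm:
  increments:
    - {"travel":[-1.29,4.76,0],"twist":0,"claw":0}
    - {"travel":[-1.29,4.76,0],"twist":0,"claw":0}
    - {"travel":[-1.29,4.76,0],"twist":0,"claw":0}
    - {"travel":[-1.29,4.76,0],"twist":0,"claw":0}
    - {"travel":[-1.29,4.76,0],"twist":0,"claw":0}
    - {"travel":[-1.29,4.76,0],"twist":0,"claw":0}
    - {"travel":[-1.29,4.76,0],"twist":0,"claw":0}
    - {"travel":[-1.29,4.76,0],"twist":0,"claw":0}
    - {"travel":[-1.29,4.76,0],"twist":0,"claw":0}
    - {"travel":[-1.29,4.76,0],"twist":0,"claw":0}
    - {"travel":[-1.29,4.76,0],"twist":0,"claw":0}
    - {"travel":[-1.29,4.76,0],"twist":0,"claw":0}

```text
t: 8.35
eef_pos: [0.5958, 0.0263, 0.052]
tool_rot: [0.0, -0.135, 0.991, 0.0]
ft_force: [0.6, -1.8, 4.1]
gripper_width: 0.0
gripper_force: 2.0
```

>>> move_arm:
  increments:
    - {"travel":[-1.29,4.76,0],"twist":0,"claw":0}
    - {"travel":[-1.29,4.76,0],"twist":0,"claw":0}
    - {"travel":[-1.29,4.76,0],"twist":0,"claw":0}
    - {"travel":[-1.29,4.76,0],"twist":0,"claw":0}
    - {"travel":[-1.29,4.76,0],"twist":0,"claw":0}
    - {"travel":[-1.29,4.76,0],"twist":0,"claw":0}

```text
t: 8.95
eef_pos: [0.5956, 0.0559, 0.052]
tool_rot: [-0.0, -0.135, 0.991, 0.0]
ft_force: [-0.2, -3.4, 3.4]
gripper_width: 0.001
gripper_force: 2.0
```

```bash
python3 avg.py
```

```text
t 9.35 mean [ 0.5955  0.0564  0.052  -0.1802  1.7942  3.9374] std [0.     0.0002 0.     0.2333 1.4204 0.5476]
m0 [  31.1575 -115.8126   -0.173 ]
bend [0.0215 0.0828 0.0001]
m7 [ 41.3232 154.6578   0.2055]
```

>>> move_arm:
  increments:
    - {"travel":[1.29,4.83,0],"twist":0,"claw":0}
    - {"travel":[1.29,4.83,0],"twist":0,"claw":0}
    - {"travel":[1.29,4.83,0],"twist":0,"claw":0}
    - {"travel":[1.29,4.83,0],"twist":0,"claw":0}
    - {"travel":[1.29,4.83,0],"twist":0,"claw":0}
    - {"travel":[1.29,4.83,0],"twist":0,"claw":0}
    - {"travel":[1.29,4.83,0],"twist":0,"claw":0}
    - {"travel":[1.29,4.83,0],"twist":0,"claw":0}
    - {"travel":[1.29,4.83,0],"twist":0,"claw":0}
    - {"travel":[1.29,4.83,0],"twist":0,"claw":0}
    - {"travel":[1.29,4.83,0],"twist":0,"claw":0}
    - {"travel":[1.29,4.83,0],"twist":0,"claw":0}

```text
t: 10.55
eef_pos: [0.5649, 0.1075, 0.052]
tool_rot: [0.0, -0.135, 0.991, 0.0]
ft_force: [1.1, -1.4, 3.5]
gripper_width: -0.002
gripper_force: 2.0
```

```bash
python3 avg.py
python3 - <<'E'
from h import *
c=vision.camera("side");cv2.imwrite("pics/near2.png",np.clip(1.5*cv2.resize(c["color"][180:330,220:370,::-1],None,fx=3.6,fy=3.6,interpolation=cv2.INTER_CUBIC).astype(float),0,255).astype("uint8"))
E
```

```text
t 10.95 mean [ 0.5645  0.108   0.0518 -0.2837  1.9352  3.8514] std [0.     0.0001 0.0001 0.9845 1.3685 0.3679]
m0 [  15.1297 -173.8255   -0.2596]
bend [-16.0015 -57.9288  -0.1011]
m7 [25.3064 96.6444  0.1677]
```

View pics/near2.png

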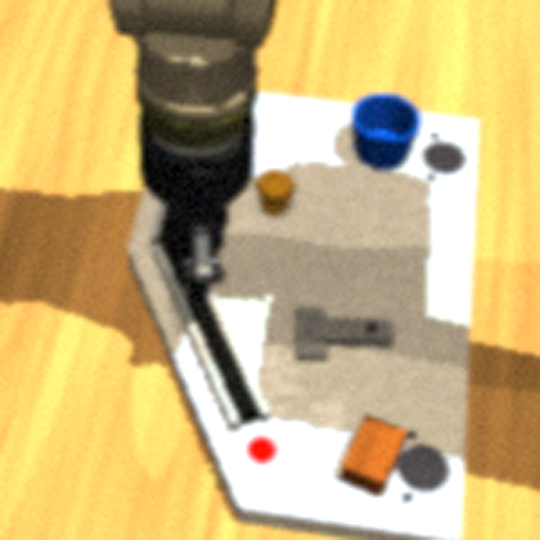

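The view shows the fingertips at crop px (195,285) on the bar's second leg, with the red dot ahead at (262,450) and the other things undisturbed.

>>> move_arm:
  increments:
    - {"travel":[1.29,4.93,0],"twist":0,"claw":0}
    - {"travel":[1.29,4.93,0],"twist":0,"claw":0}
    - {"travel":[1.29,4.93,0],"twist":0,"claw":0}
    - {"travel":[1.29,4.93,0],"twist":0,"claw":0}
    - {"travel":[1.29,4.93,0],"twist":0,"claw":0}
    - {"travel":[1.29,4.93,0],"twist":0,"claw":0}
    - {"travel":[1.29,4.93,0],"twist":0,"claw":0}
    - {"travel":[1.29,4.93,0],"twist":0,"claw":0}
    - {"travel":[1.29,4.93,0],"twist":0,"claw":0}
    - {"travel":[1.29,4.93,0],"twist":0,"claw":0}

```text
t: 12.0
eef_pos: [0.5393, 0.1516, 0.052]
tool_rot: [0.0, -0.135, 0.991, 0.0]
ft_force: [2.6, -2.2, 2.8]
gripper_width: 0.002
gripper_force: 2.0
```

>>> move_arm:
  increments:
    - {"travel":[1.29,4.93,0],"twist":0,"claw":0}
    - {"travel":[1.29,4.93,0],"twist":0,"claw":0}
    - {"travel":[1.29,4.93,0],"twist":0,"claw":0}
    - {"travel":[1.29,4.93,0],"twist":0,"claw":0}
    - {"travel":[1.29,4.93,0],"twist":0,"claw":0}
    - {"travel":[1.29,4.93,0],"twist":0,"claw":0}
    - {"travel":[1.29,4.93,0],"twist":0,"claw":0}
    - {"travel":[1.29,4.93,0],"twist":0,"claw":0}
    - {"travel":[1.29,4.93,0],"twist":0,"claw":0}
    - {"travel":[1.29,4.93,0],"twist":0,"claw":0}
    - {"travel":[0,0,0],"twist":0,"claw":0}

```text
t: 13.1
eef_pos: [0.5132, 0.1962, 0.052]
tool_rot: [-0.0, -0.136, 0.991, 0.001]
ft_force: [-0.3, 0.3, 3.4]
gripper_width: -0.0
gripper_force: 2.0
```

```bash
python3 avg.py
```

```text
t 13.5 mean [ 0.5134  0.1959  0.0519 -0.9898  2.2192  4.114 ] std [0.0001 0.0002 0.     0.5857 0.7551 0.4696]
m0 [ -10.6377 -272.1769   -0.2323]
bend [ -41.742  -156.2729   -0.1531]
m7 [-0.3981 -1.7092 -0.0016]
```

At m7 (+1.7 mm), still about 4 N. Lifting straight up.

>>> move_arm:
  increments:
    - {"travel":[0,0,-2],"twist":0,"claw":0}
    - {"travel":[0,0,-4],"twist":0,"claw":0}
    - {"travel":[0,0,-10],"twist":0,"claw":0}
    - {"travel":[0,0,-20],"twist":0,"claw":0}
    - {"travel":[0,0,-25],"twist":0,"claw":0}
    - {"travel":[0,0,-25],"twist":0,"claw":0}
    - {"travel":[0,0,-25],"twist":0,"claw":0}
    - {"travel":[0,0,0],"twist":0,"claw":0}
    - {"travel":[0,0,0],"twist":0,"claw":0}
    - {"travel":[0,0,0],"twist":0,"claw":0}

```text
t: 14.5
eef_pos: [0.5132, 0.1949, 0.1622]
tool_rot: [-0.001, -0.135, 0.991, -0.0]
ft_force: [0.3, -0.3, -0.1]
gripper_width: -0.003
gripper_force: 0.0
```

```bash
python3 avg.py
python3 - <<'E'
from h import *
c=vision.camera("side");cv2.imwrite("pics/end.png",c["color"][...,::-1])
b=np.array([.5955,.0565]);u=np.array([-.0092,1]);v=np.array([-.5079,.8614]);z=pts(c)
for p in(b-.08*u,b+.08*v):
    q=np.linalg.norm(z[...,:2]-p,axis=-1)<.006;print(np.median(z[...,2][q]))
E
```

```text
t 14.9 mean [ 0.5134  0.1951  0.1621 -0.3238  0.1813 -0.0366] std [0.0003 0.0001 0.0003 0.4337 0.338  0.2718]
m0 [ -10.9316 -271.4109   -0.0226]
bend [ -42.0186 -155.5023   -0.0332]
m7 [-0.6515 -0.9446 -0.0004]
0.037850739774825226
0.03869437321960534
```

View pics/end.png

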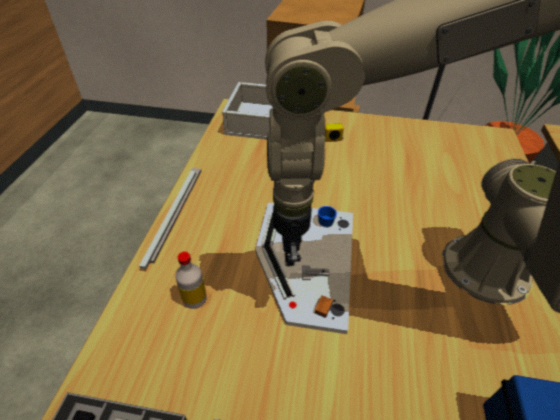

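The hand is clear above the door (tips near px (292,258)). The seal is back at its rest height, and the bottle, cup, hinge and block are where they were.

```bash
python3 -c "from h import *; print(job.job_done())"
```

```text
the job is handed in; nothing more can be done
None
```

The seal was stroked in one pass from the green-dot end round the bend to the red-dot end at about 4 N (about 4 mm deep, stop at 8.5 mm), the hand was lifted clear, the seal sprang back to its rest height, and the job is handed in at about 15 s.

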